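# Tug-test the latched casting carrier, then turn it over

### The arm

A 6-joint arm with a two-finger parallel gripper is mounted at the origin on the work surface. World frame = base frame: x ahead of the robot, y to its left, z up, the work surface at z = 0. Lengths are in m, angles in rad, forces in N, time in s.
With the tool pointing down it reaches from about 0.35 to 0.775 m from the base axis. Payload 5.5 kg.
Tool frame: the origin (TCP) lies on the mounting face of the last link; the fingertips stand 173 mm ahead of it and the grasp point (between the pads) lies 155 mm ahead of it; z points along the fingers, y is the direction in which the jaws open and shut (so a half turn about z gives the same grasp; the last joint's range is limited). The gripper opens to 85 mm and grips with 20 to 120 N. Pads are 22 mm wide; open, the fingers measure 114 mm over their backs; the gripper's body (76 mm by 85 mm) begins 54 mm behind the grasp point. The pads swing forward as they close: fully open they stand 13 mm farther back than shut.
Start: joints at [1.15, 0.313, 0.046, 1.304, 0, 1.431], TCP at [0.159, 0.552, 0.405] pointing down, gripper open.
Joint ranges: [-2.76, 2.76], [-0.86, 1.69], [-1.03, 1.26], [-2.2, 2.34], [-1.47, 1.5], [-3.14, 3.14]. Speed limits (rad/s): [2.57, 2.57, 3.14, 3.14, 3.14, 3.14].

### API

Orientations are given as a unit quaternion [w, x, y, z].
In Python, from workcell import * gives the robot as it stands. The module is installed in compiled form; this text tells all that it offers.
- The arm moves only by the shell command python3 -m crank 'ROWS' [FORCE]. ROWS is JSON, a list of rows, each a list of 7 numbers: the shift along the tool's x, y, z in mm, then the turn, a rotation vector about the tool's x, y, z in degrees, then the opening, from 0 (shut) to 1 (fully open). A call has exactly 8 rows; each row shifts and turns the commanded pose from where the row before left it, along the tool's axes as they then stand; what a row does not reach is not made up. A row lasts 1/8 s, in which the tool goes at most 62.5 mm and 10.7 degrees, less where a joint would pass 70% of its speed; a pose out of reach is approached as far as the arm can. A call with a gripper value outside its range is refused whole. The fingers move at their own pace and stop on an object; FORCE is the grip in N (left out, the last holds). Time passes only in rows, so rows that do not move let the fingers close, or fill a call up. It gives the time, the measured TCP pose, the force and the opening at its end, in the units of the state.
- get_state(): the state, without advancing time (a new reading comes with each control period).
- read_camera(name): name is "scene" or "top"; returns the picture (400x640x3 uint8, blue, green, red); there is no depth.
- calibration(name): a dict with "fx", "fy", "cx", "cy" (pixels), "k1" (the pictures are not rectified: a ray, as slopes to the right and down, at radius r is drawn at 1 + k1 r^2 times it, then the intrinsics apply), "extrinsics" (4x4, takes a point from world to camera coordinates). Camera axes: x right, y down, z forward; pixel columns grow to the right and rows downward; lengths in m; the calibration is good to about 2 mm. A picture is of the moment at which its call begins. calibration takes no time and is no camera call.
- hand_in(): hands the job in, once; it reports no verdict.
The state is a dict: "clock": time; "joint_pos": joint angles; "qvel": joint speeds; "tau": joint torques, N m; "tcp_pos": TCP position; "orientation": TCP orientation; "wrist_force": force on the tool from outside, world axes, zero at the start; "ft_torque": the same for the moment, N m; "finger_gap": finger opening in m.
Only numpy, scipy, OpenCV 4.12 (cv2) and the standard library are available. Lean on these libraries where they do the work, as an engineer would, in place of code of your own. Each camera call takes 0.05 s, during which the arm holds its last target.

### The job

The gearbox half sits on a sliding carrier in the turn-over fixture: push the carrier fully home by its blue handle and slide the red latch knob right to an end so that it locks, then prove the latch by tugging the handle straight outwards with a firm, steady pull of about 12 N for half a second. Only one end of the latch can be trusted and nothing shows which, so if the carrier comes out push it home and try the other end. Once the latch has held a tug, turn the carrier upside down by its handle, right over to the far stop, with the latch left as it is and the carrier still home, let go, and leave the loose things around the fixture undisturbed.

Things in the scene. Friction and masses are not known exactly. Their poses are not given: they have to be found in the camera images.
- stand: Fixed turn-over fixture: steel base plate 290 x 270 x 12 mm with two dark pillars (162 mm tall, at y = +-112 mm) that carry the trunnion. Origin: centre of the plate's underside, on the table. Its -x axis points to the handle side at the start, its y axis runs along the trunnion, z up.
- trunnion (a point): Fixed point on the trunnion (turning) axis, midway between the pillars, 135 mm above the table. The axis is level, along the stand's y. Axes as the stand's.
- frame (a joint): Turn of the aluminium frame (215 mm long, 174 wide, rails 24 thick, centred on the axis) about the trunnion, rad: 0 at the start (level, casting on top, handle on the stand's -x side), growing as the handle swings up and over, pi = upside down at the far stop (handle on the +x side). Friction of 0.5 N m holds it at any angle.
- carrier (a joint): Slide of the carrier in the frame, m: 0 = fully home, growing outwards (handle away from the trunnion), 0.028 = as far out as it goes. About 2.5 N of friction when unlatched. A holding latch stops it after 1 mm of play on a sprung buffer (4 N per mm): a 12 N tug moves it about 3.5 mm. If the latch does not hold, the carrier slides out to 0.028.
- casting (a point): Middle of the top of the dark grey gearbox half, about 105 x 90 mm, bolted to the carrier, 48 mm above the carrier's mid-plane (level with the trunnion). Carrier and casting together weigh about 0.5 to 0.7 kg.
- handle (a point): Middle of the carrier's handle: a round blue bar, 12 mm in diameter, 112 mm long, parallel to the trunnion, at trunnion height at the start, 175 mm from the trunnion axis when the carrier is home (plus carrier). Two 10 mm rods, 100 mm apart, join its ends to the carrier; 59 mm of space, open above and below, lies between bar and latch housing when home.
- latch (a joint): Slide of the latch along the stand's y (as at the start), m: -0.012 and +0.012 are its ends, 0 the middle (always open). Friction about 2 N; it stays where left. One end always holds the home carrier, the other usually lets it slide out; which is which varies and cannot be seen. Set at a holding end while the carrier is out, it blocks the way home until slid back.
- latch_knob (a point): Middle of the red latch knob: an upright cylinder 18 mm across and 18 mm tall on the latch housing (an aluminium bridge 50 x 174 mm, top 28 mm above the trunnion axis), 85 mm from the axis on the handle side; its middle is 38 mm above the axis at the start. Push it sideways along the stand's y.
- latch_plate: The latch's steel plate, hidden inside the latch housing under the knob, moving with it; it meets the carrier's keeper there and takes the pull of the tug. Not reachable. Its origin lies on the trunnion axis, shifted along y by the latch's slide.
- wrench_grip (a point): Loose steel wrench, 170 mm long, lying on the table: point in its handle. Bystander.
- screwdriver_grip (a point): Loose screwdriver with orange handle, 180 mm long, lying on the table: point in its handle. Bystander.
- bearing_mid (a point): Loose steel bearing ring, 60 mm across, 16 mm tall, lying flat: its centre. Bystander.
- sealant_mid (a point): Loose grey jar with red cap, 56 mm across, 110 mm tall, standing: its centre. Bystander.
- flange_mid (a point): Loose aluminium flange with a hub, 68 mm across, 30 mm tall, hub up: its centre. Bystander.

How it is judged:
On the way, in this order (a step that is already met when the one before it is completed fails the run):
1. with the frame still level and the carrier home, the latch takes a tug of at least 6 N (beyond the sliding friction) for 0.2 s while the carrier stays in (less than 9 mm out) (contact force between latch_plate and anything else above 6 N and value of joint carrier below 0.009 m and value of joint frame below 0.15 rad), for 0.2 s.
2. the carrier is turned over to the far stop (frame beyond 3.0 rad) (value of joint frame above 3 rad), for 0.2 s.
At the end, for the whole second after the job is handed in: The frame is upside down at its far stop (beyond 3.0 rad of pi) and still, the carrier is home (less than 6 mm out) and the latch is at one of its ends (more than 8 mm from the middle) (value of joint frame above 3 rad and value of joint carrier below 0.006 m and (value of joint latch above 0.008 m or value of joint latch below -0.008 m) and velocity of joint frame between -0.05 and 0.05 rad/s); the robot touches nothing.
It fails at once if the latch is off its end (within 8 mm of the middle) while the frame is turned by more than 0.4 rad (value of joint frame above 0.4 rad and value of joint latch between -0.008 and 0.008 m).
It fails at once if the carrier slides out (over 12 mm) while the frame is turned by more than 0.4 rad (value of joint frame above 0.4 rad and value of joint carrier above 0.012 m).
It fails at once if a loose bystander (wrench, screwdriver, bearing, jar, flange) is moved by more than 30 mm (distance of any of wrench_grip, screwdriver_grip, bearing_mid, sealant_mid, flange_mid from where it was at the start of the episode above 0.03 m).
It also fails if it takes over 72 s, if anything falls off the work surface, if the arm or the gripper's body presses on something with over 40 N, if the wrist force passes 120 N, or if a joint passes its speed limit or range.

## Working session

There is one attempt and no reset: what is moved stays moved. The work goes in short steps, Python scripts to look and compute and a shell command to move; the robot and the scene stay as the last step left them, time stands still between calls to the robot, and variables do not carry over. Pictures are saved under pics/ and viewed, and the job is handed in when it is done.

```bash
ls; mkdir -p pics; python3 - <<'E'
from workcell import *
import cv2
for n in ("scene","top"):
    im=read_camera(n); cv2.imwrite(f"pics/{n}0.png",im)
    c=calibration(n); print(n,{k:(v if k!="extrinsics" else None) for k,v in c.items()}); print(c["extrinsics"])
print(get_state())
E
```

```text
pics
scene {'fx': 517.8109961862234, 'fy': 517.8109961862234, 'cx': 318.76591682639986, 'cy': 200.61382169712255, 'k1': -0.10261029543826168, 'extrinsics': None}
[[ 0.2053634   0.97842066  0.02277899 -0.14095527]
 [ 0.65755493 -0.12070223 -0.74367499 -0.23210365]
 [-0.7248775   0.16770207 -0.66815315  1.86769499]
 [ 0.          0.          0.          1.        ]]
top {'fx': 461.88761281846325, 'fy': 461.88761281846325, 'cx': 313.5338255706541, 'cy': 193.5019000121058, 'k1': 0.033589170717520864, 'extrinsics': None}
[[ 5.83915250e-02 -9.98292755e-01  1.41605828e-03  7.27430564e-04]
 [-9.77715666e-01 -5.74743518e-02 -2.01912791e-01  5.34326827e-01]
 [ 2.01649463e-01  1.04054934e-02 -9.79402481e-01  1.33662156e+00]
 [ 0.00000000e+00  0.00000000e+00  0.00000000e+00  1.00000000e+00]]
{'clock': 0.1, 'joint_pos': array([ 1.15039259e+00,  3.13936301e-01,  4.51210808e-02,  1.30360504e+00,
       -3.39955517e-05,  1.43121441e+00]), 'qvel': array([-0.00054487, -0.00022509,  0.0029884 ,  0.00056474, -0.00030617,
       -0.00106991]), 'tau': array([ 3.51351351e-03, -4.81725526e+01,  2.99243474e+01,  1.27801191e-02,
       -5.16224418e-05,  1.78416207e-05]), 'tcp_pos': array([0.15929401, 0.55232296, 0.40390321]), 'orientation': array([-2.08049971e-04,  1.39949933e-01,  9.90158248e-01, -7.85043313e-04]), 'wrist_force': array([ 0.55692297, -0.0642303 , -1.40149997]), 'ft_torque': array([-0.03031764,  0.056103  ,  0.01114393]), 'finger_gap': 0.08579380018284354}
```

View pics/scene0.png

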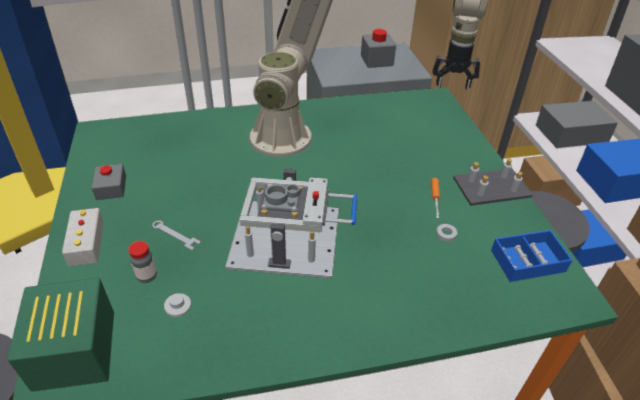

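View pics/top0.png

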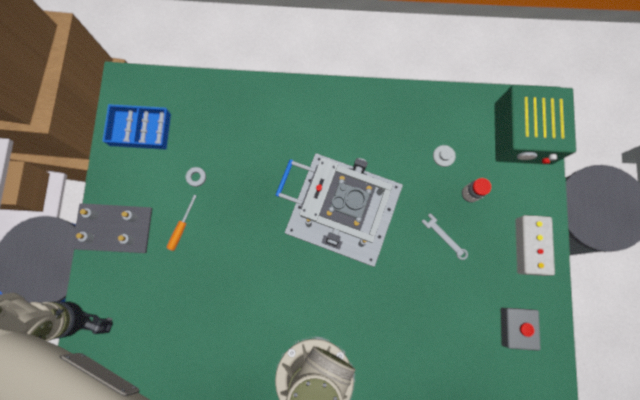

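Both cameras see the fixture: the handle is at about (285,180) in top and (354,209) in scene, with the red knob at (319,188) and (316,196). I'll zoom in to get accurate pixels.

```bash
python3 - <<'E'
import cv2
t=cv2.imread("pics/top0.png")[145:270,265:415]; s=cv2.imread("pics/scene0.png")[160:280,220:370]
cv2.imwrite("pics/tz.png",cv2.resize(t,None,fx=4.8,fy=4.8,interpolation=cv2.INTER_CUBIC))
cv2.imwrite("pics/sz.png",cv2.resize(s,None,fx=5,fy=5,interpolation=cv2.INTER_CUBIC))
E
```

```text
(no output)
```

View pics/tz.png

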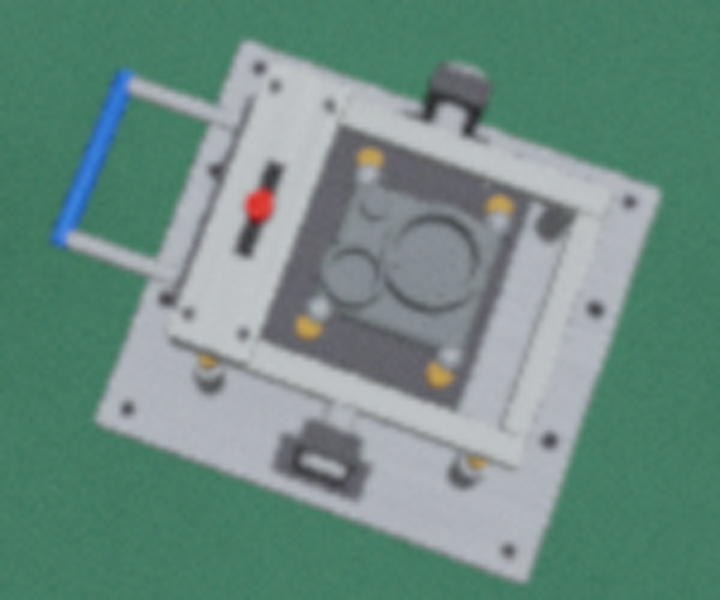

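View pics/sz.png

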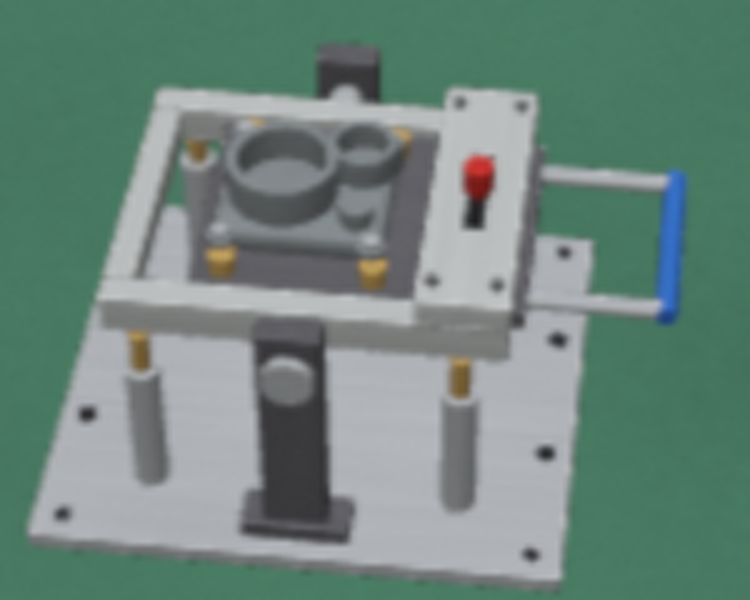

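```bash
cat > h.py <<'E'
import numpy as np, cv2
from workcell import calibration
from scipy.optimize import least_squares
def proj(n,P):
    c=calibration(n);E=c["extrinsics"];P=np.atleast_2d(P)@E[:3,:3].T+E[:3,3]
    s=P[:,:2]/P[:,2:];s=s*(1+c["k1"]*(s**2).sum(1,keepdims=True))
    return s*[c["fx"],c["fy"]]+[c["cx"],c["cy"]]
def unproj(n,uv,z):
    c=calibration(n);E=c["extrinsics"]
    K=np.array([[c["fx"],0,c["cx"]],[0,c["fy"],c["cy"]],[0,0,1]])
    s=cv2.undistortPoints(np.array([[uv]],float),K,np.array([c["k1"],0,0,0]))[0,0]
    R=E[:3,:3];o=-R.T@E[:3,3];d=R.T@[s[0],s[1],1];return o+d*(z-o[2])/d[2]
def W(p,P):
    x,y,a=p[:3];c,s=np.cos(a),np.sin(a);P=np.atleast_2d(P)
    return np.c_[x+c*P[:,0]-s*P[:,1],y+s*P[:,0]+c*P[:,1],P[:,2]]
E
python3 - <<'E'
from h import *
T=lambda a:np.array(a)/4.8+[265,145]
S=lambda a:np.array(a)/5+[220,160]
obs=[("top",T(u),f) for u,f in [((247,42),lambda q,l:(-.145,.135,.012)),((660,190),lambda q,l:(.145,.135,.012)),((528,580),lambda q,l:(.145,-.135,.012)),((98,420),lambda q,l:(-.145,-.135,.012)),
 ((123,75),lambda q,l:(-.175-q,.056,.135)),((60,238),lambda q,l:(-.175-q,-.056,.135)),((260,203),lambda q,l:(-.085,l,.180))]]
obs+=[("scene",S(u),f) for u,f in [((30,535),lambda q,l:(.145,.135,.012)),((562,580),lambda q,l:(-.145,.135,.012)),((593,240),lambda q,l:(-.145,-.135,.012)),
 ((677,178),lambda q,l:(-.175-q,-.056,.137)),((668,317),lambda q,l:(-.175-q,.056,.137)),((480,163),lambda q,l:(-.085,l,.182))]]
def r(p): return np.concatenate([proj(n,W(p,f(p[3],p[4])))[0]-u for n,u,f in obs])
s=least_squares(r,[.4,0,-1.9,.02,0]);p=s.x;print(p,np.degrees(p[2]));print(s.fun.reshape(-1,2).round(2))
np.save("p.npy",p)
print("handle",W(p,(-.175-p[3],0,.135)),"home",W(p,(-.175,0,.135)),"knob",W(p,(-.085,p[4],.173)),"knobmid",W(p,(-.085,0,.173)))
R=p[2];print("out dir (-x)",-np.cos(R),-np.sin(R),"ydir",-np.sin(R),np.cos(R))
for n,uv,z in [("wrench",(445,238),.005),("driver",(180,225),.01),("bearing",(195,177),.016),("jar",(482,187),.11),("flange",(445,155),.03)]: print(n,unproj("top",uv,z).round(3))
E
```

```text
[ 5.04200314e-01 -6.32781570e-02 -1.86774167e+00  1.62687057e-02
 -1.67986114e-03] -107.01371512153673
[[-1.54 -1.6 ]
 [-0.33 -1.32]
 [-0.81 -0.48]
 [-1.22 -0.64]
 [-0.14 -1.5 ]
 [-1.15  0.3 ]
 [-0.78 -0.64]
 [-1.89 -0.96]
 [-1.17 -0.67]
 [-0.96 -0.93]
 [-0.75 -1.23]
 [-0.6  -0.87]
 [-1.17 -0.64]]
handle [[0.56016565 0.11961962 0.135     ]] home [[0.55540542 0.10406292 0.135     ]] knob [[0.52746502 0.01849332 0.173     ]] knobmid [[0.52907137 0.0180018  0.173     ]]
out dir (-x) 0.29260061086566425 0.9562347423729385 ydir 0.9562347423729385 -0.29260061086566425
wrench [ 0.429 -0.376  0.005]
driver [0.42  0.434 0.01 ]
bearing [0.572 0.404 0.016]
jar [ 0.57  -0.453  0.11 ]
flange [ 0.685 -0.369  0.03 ]
```

```bash
cat >> h.py <<'E'
from scipy.spatial.transform import Rotation as Ro
def st():
    from workcell import get_state
    s=get_state();q=s["orientation"];return s,Ro.from_quat([q[1],q[2],q[3],q[0]])
def to(stand=None,world=None,q=None):
    "shift (tool mm) bringing grasp point (155 mm ahead) to a stand-frame point"
    p=np.load("p.npy");s,R=st()
    t=W(p,stand)[0] if stand is not None else np.array(world)
    g=s["tcp_pos"]+R.apply([0,0,.155])
    yd=R.apply([0,1,0]);want=p[2]+np.pi
    print("t",round(s["clock"],2),"grasp stand:",rel(g).round(4),"shift mm",(R.inv().apply(t-g)*1000).round(1),"yaw err about tool z deg",np.degrees(np.arctan2(yd[1],yd[0])-want).round(2),"tilt",R.as_matrix()[:,2].round(4))
    f=s["wrist_force"];print("F stand",[round(float(v),2) for v in (f[0]*np.cos(p[2])+f[1]*np.sin(p[2]),-f[0]*np.sin(p[2])+f[1]*np.cos(p[2]),f[2])],"gap",round(s["finger_gap"]*1000,1),"q",s["joint_pos"].round(3))
def rel(g):
    p=np.load("p.npy");c,s=np.cos(p[2]),np.sin(p[2]);d=np.array(g)-[p[0],p[1],0]
    return np.array([c*d[0]+s*d[1],-s*d[0]+c*d[1],d[2]])
E
python3 -c "
from h import *
to(stand=(-.175-.0163,0,.215))"
```

```text
t 0.1 grasp stand: [-0.4875 -0.51    0.2489] shift mm [-505.1 -304.3   34.3] yaw err about tool z deg 0.92 tilt [-6.0e-04 -1.5e-03 -1.0e+00]
F stand [-0.1, 0.55, -1.4] gap 85.8 q [ 1.15   0.314  0.045  1.304 -0.     1.431]
```

```bash
python3 -m crank '[[-40,-24,0,0,0,0.9,0.7],[-40,-24,0,0,0,0,0.7],[-40,-24,0,0,0,0,0.7],[-40,-24,0,0,0,0,0.7],[-40,-24,0,0,0,0,0.7],[-40,-24,0,0,0,0,0.7],[-40,-24,0,0,0,0,0.7],[-40,-24,0,0,0,0,0.7]]' 40; python3 -c "
from h import *
to(stand=(-.175-.0163,0,.215))"
```

```text
clock: 1.1
tcp_pos: [0.4106, 0.2746, 0.4044]
orientation: [-0.0, 0.148, 0.989, -0.0]
wrist_force: [1.6, -0.2, -1.0]
finger_gap: 0.0597
t 1.1 grasp stand: [-0.2956 -0.1885  0.2494] shift mm [-188.4 -104.4   34.3] yaw err about tool z deg 0.03 tilt [-5.e-04 -1.e-04 -1.e+00]
F stand [-0.26, 1.6, -1.04] gap 59.7 q [ 0.427  0.157 -0.158  1.257  0.     0.723]
```

```bash
python3 -m crank '[[-37,-21,0,0,0,0,0.7],[-37,-21,4,0,0,0,0.7],[-37,-21,10,0,0,0,0.7],[-37,-21,10,0,0,0,0.7],[-30,-15,10,0,0,0,0.7],[-10,-5,0,0,0,0,0.7],[0,0,0,0,0,0,0.7],[0,0,0,0,0,0,0.7]]' 40; python3 -c "
from h import *
to(stand=(-.175-.0163,0,.135))
from workcell import *
for n,(a,b,c,d) in (('top',(145,270,230,380)),('scene',(100,250,230,430))):
    im=read_camera(n);cv2.imwrite('pics/%s1.png'%n,cv2.resize(im[a:b,c:d],None,fx=4,fy=4,interpolation=2))"
```

```text
clock: 2.1
tcp_pos: [0.5586, 0.1223, 0.3711]
orientation: [-0.0, 0.147, 0.989, 0.0]
wrist_force: [-0.5, 0.3, 0.3]
finger_gap: 0.0597
t 2.1 grasp stand: [-0.1934 -0.0023  0.2161] shift mm [-2.3 -2.2 81.1] yaw err about tool z deg 0.08 tilt [-1.e-04  4.e-04 -1.e+00]
F stand [-0.18, -0.58, 0.28] gap 59.7 q [ 0.075  0.318 -0.029  1.223  0.     0.371]
```

View pics/scene1.png

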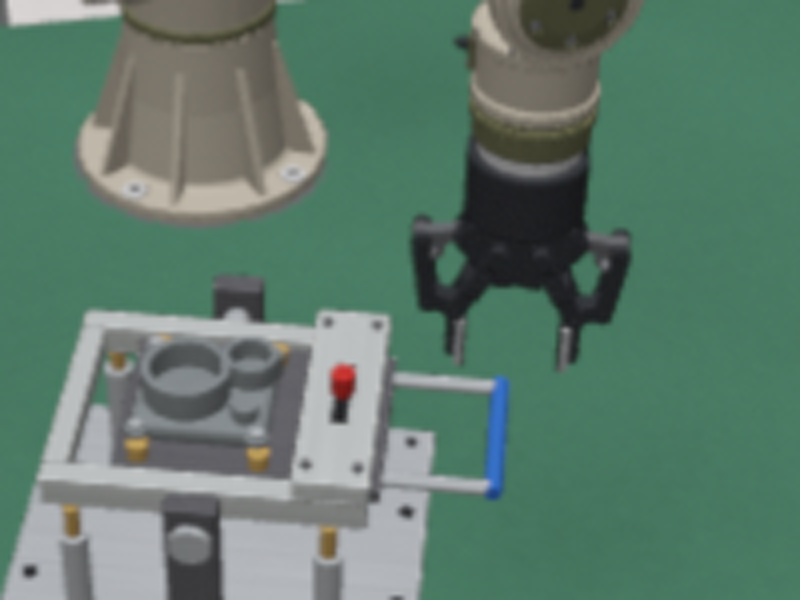

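View pics/top1.png

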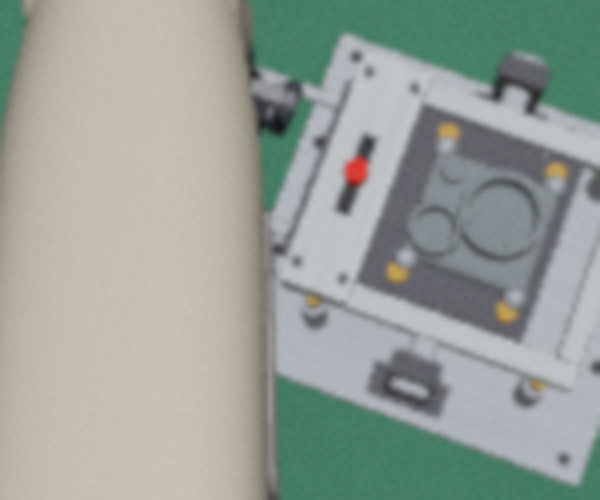

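The scene view shows the open jaws straddling the blue bar from above, with pad tips at about (345,187) and (371,188) in full-image pixels and the bar at about (354,208). I'll descend and grip.

```bash
python3 -m crank '[[-2,-2,15,0,0,0,0.7],[0,0,20,0,0,0,0.7],[0,0,20,0,0,0,0.7],[0,0,15,0,0,0,0.7],[0,0,11,0,0,0,0.7],[0,0,0,0,0,0,0],[0,0,0,0,0,0,0],[0,0,0,0,0,0,0]]' 40; python3 -c "
from h import *
to(stand=(-.175,0,.135))
from workcell import *
for n,(a,b,c,d) in (('scene',(130,280,230,430)),):
    im=read_camera(n);cv2.imwrite('pics/%s2.png'%n,cv2.resize(im[a:b,c:d],None,fx=4,fy=4,interpolation=2))"
```

```text
clock: 3.2
tcp_pos: [0.5609, 0.1189, 0.2906]
orientation: [0.001, 0.148, 0.989, 0.0]
wrist_force: [0.1, -0.1, 1.1]
finger_gap: 0.0103
t 3.2 grasp stand: [-0.1909  0.0011  0.1356] shift mm [  1.1 -15.9   0.6] yaw err about tool z deg 0.02 tilt [ 1.5e-03 -1.0e-04 -1.0e+00]
F stand [0.12, 0.12, 1.13] gap 10.3 q [ 0.069  0.367 -0.164  1.039 -0.     0.366]
```

View pics/scene2.png

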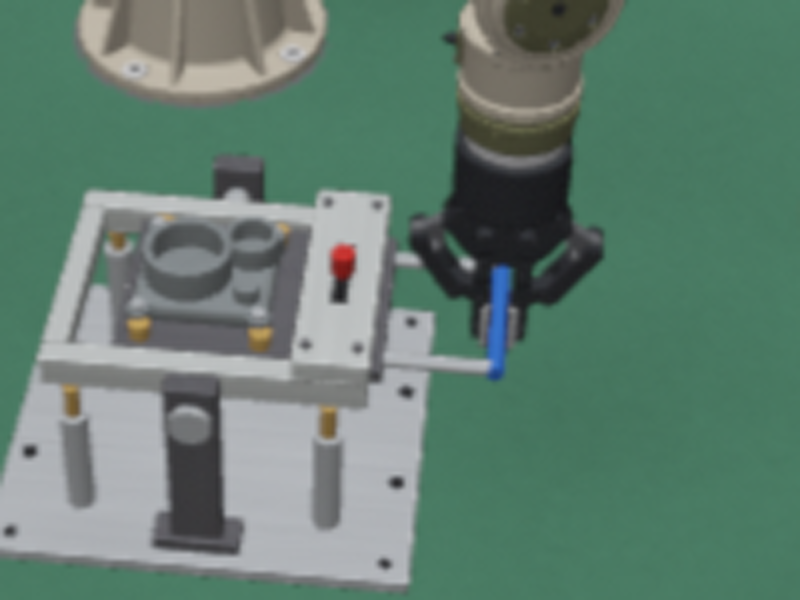

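The bar is between the pads with a gap of 10.3 mm. Now I'll push it home gently.

```bash
python3 -m crank '[[0,-3,0,0,0,0,0],[0,-3,0,0,0,0,0],[0,-3,0,0,0,0,0],[0,-2,0,0,0,0,0],[0,-2,0,0,0,0,0],[0,-1,0,0,0,0,0],[0,0,0,0,0,0,0],[0,0,0,0,0,0,0]]' ; python3 -c "
from h import *
to(stand=(-.175,0,.135))"; python3 -m crank '[[0,-0.5,0,0,0,0,0],[0,-0.5,0,0,0,0,0],[0,-0.5,0,0,0,0,0],[0,-0.5,0,0,0,0,0],[0,0,0,0,0,0,0],[0,0,0,0,0,0,0],[0,0,0,0,0,0,0],[0,0,0,0,0,0,0]]' ; python3 -c "
from h import *
to(stand=(-.175,0,.135))"
```

```text
clock: 4.25
tcp_pos: [0.5567, 0.1054, 0.2905]
orientation: [0.001, 0.148, 0.989, 0.0]
wrist_force: [0.1, 1.4, 6.6]
finger_gap: 0.0103
t 4.25 grasp stand: [-0.1768  0.0011  0.1355] shift mm [ 1.1 -1.8  0.5] yaw err about tool z deg 0.01 tilt [ 1.6e-03  2.0e-04 -1.0e+00]
F stand [-1.41, -0.29, 6.65] gap 10.3 q [ 0.045  0.355 -0.182  1.033  0.     0.342]
clock: 5.25
tcp_pos: [0.5562, 0.1036, 0.2905]
orientation: [0.001, 0.148, 0.989, 0.0]
wrist_force: [0.7, 3.1, 5.6]
finger_gap: 0.0109
t 5.25 grasp stand: [-0.1749  0.0011  0.1355] shift mm [1.1 0.1 0.5] yaw err about tool z deg 0.02 tilt [ 1.6e-03  3.0e-04 -1.0e+00]
F stand [-3.17, -0.23, 5.63] gap 10.9 q [ 0.042  0.353 -0.184  1.032  0.     0.339]
```

```bash
python3 -m crank '[[0,-0.5,0,0,0,0,0],[0,-0.5,0,0,0,0,0],[0,-0.5,0,0,0,0,0],[0,0,0,0,0,0,0],[0,0,0,0,0,0,0],[0,0,0,0,0,0,0],[0,0,0,0,0,0,0],[0,0,0,0,0,0,0]]' ; python3 -c "
from h import *
to(stand=(-.175,0,.135))"
```

```text
clock: 6.25
tcp_pos: [0.556, 0.103, 0.2905]
orientation: [0.001, 0.147, 0.989, 0.002]
wrist_force: [2.3, 5.8, 4.7]
finger_gap: 0.0104
t 6.25 grasp stand: [-0.1747  0.0011  0.1355] shift mm [1.1 0.3 0.5] yaw err about tool z deg 0.07 tilt [ 0.0025  0.003  -1.    ]
F stand [-6.18, 0.54, 4.73] gap 10.4 q [ 0.041  0.352 -0.186  1.03   0.003  0.336]
```

Home contact is at x ≈ -0.1747: the force rose while the motion stopped. One more firm push, then release and rise.

```bash
python3 -m crank '[[0,-1,0,0,0,0,0],[0,0,0,0,0,0,0],[0,0,0,0,0,0,0],[0,1,0,0,0,0,0],[0,1,0,0,0,0,0],[0,0,0,0,0,0,0.5],[0,0,0,0,0,0,0.5],[0,0,0,0,0,0,0.5]]' ; python3 -c "
from h import *
to(stand=(-.085,-.0017,.235))"; python3 -m crank '[[0,0,-10,0,0,0,0.5],[0,0,-25,0,0,0,0.5],[0,0,-30,0,0,0,0.5],[0,0,-35,0,0,0,0.5],[0,-30,0,0,0,0,0.5],[0,-30,0,0,0,0,0.5],[0,-30,0,0,0,0,0.5],[0,0,0,0,0,0,0.5]]' ; python3 -c "
from h import *
to(stand=(-.085,-.0017,.185))
from workcell import *
for n,(a,b,c,d) in (('top',(145,270,230,380)),('scene',(130,280,230,430))):
    im=read_camera(n);cv2.imwrite('pics/%s3.png'%n,cv2.resize(im[a:b,c:d],None,fx=4,fy=4,interpolation=2))"
```

```text
clock: 7.25
tcp_pos: [0.5555, 0.1029, 0.2892]
orientation: [-0.001, 0.148, 0.989, -0.0]
wrist_force: [-0.6, 0.4, 0.0]
finger_gap: 0.0432
t 7.25 grasp stand: [-0.1738  0.0002  0.1342] shift mm [   2.1  -88.9 -100.7] yaw err about tool z deg 0.0 tilt [-1.2e-03 -3.0e-04 -1.0e+00]
F stand [-0.17, -0.68, 0.03] gap 43.2 q [ 0.041  0.354 -0.186  1.032 -0.     0.338]
clock: 8.25
tcp_pos: [0.5291, 0.0157, 0.3905]
orientation: [0.0, 0.149, 0.989, -0.0]
wrist_force: [0.8, 0.1, 1.1]
finger_gap: 0.0426
t 8.25 grasp stand: [-0.0828  0.0008  0.2355] shift mm [ 2.5  2.2 50.5] yaw err about tool z deg -0.14 tilt [ 7.e-04 -3.e-04 -1.e+00]
F stand [-0.35, 0.75, 1.08] gap 42.6 q [-0.122  0.229 -0.102  1.239 -0.     0.177]
```

View pics/scene3.png

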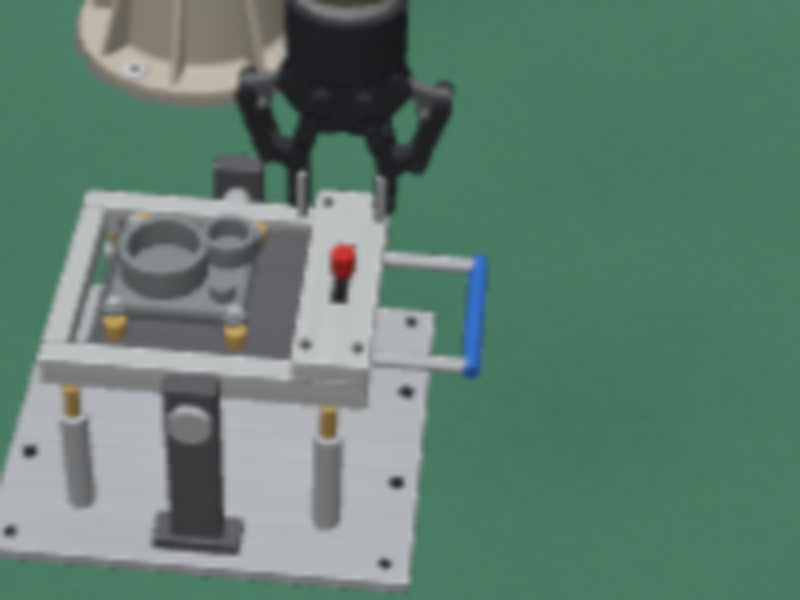

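View pics/top3.png

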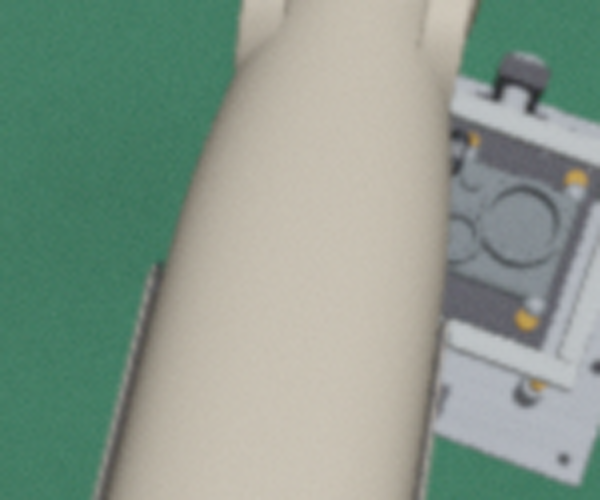

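The carrier is home: the handle is at about (349,209) full-image, 5 px nearer the housing than before. The fingers straddle the knob, which is at about (316,196). I'll descend and grip it.

```bash
python3 -m crank '[[1.5,2,10,0,0,0,0.5],[0,0,14,0,0,0,0.5],[0,0,14,0,0,0,0.5],[0,0,10,0,0,0,0.5],[0,0,0,0,0,0,0.1],[0,0,0,0,0,0,0.1],[0,0,0,0,0,0,0.1],[0,0,0,0,0,0,0.1]]' 30; python3 -c "
from h import *
to(stand=(-.085,-.0017,.185))"
```

```text
clock: 9.35
tcp_pos: [0.5281, 0.0187, 0.3413]
orientation: [-0.001, 0.148, 0.989, -0.001]
wrist_force: [-2.4, -5.1, -4.3]
finger_gap: 0.0163
t 9.35 grasp stand: [-0.085  -0.0013  0.1863] shift mm [0.4 0.  1.3] yaw err about tool z deg -0.03 tilt [-0.002  -0.0021 -1.    ]
F stand [5.61, -0.77, -4.3] gap 16.3 q [-0.116  0.252 -0.194  1.126 -0.002  0.182]
```

```bash
python3 -m crank '[[-3,0,0,0,0,0,0.1],[-3,0,0,0,0,0,0.1],[-3,0,0,0,0,0,0.1],[-2,0,0,0,0,0,0.1],[-2,0,0,0,0,0,0.1],[-1,0,0,0,0,0,0.1],[0,0,0,0,0,0,0.1],[0,0,0,0,0,0,0.1]]'; python3 -c "
from h import *
to(stand=(-.085,.012,.185))"
```

```text
clock: 10.35
tcp_pos: [0.5408, 0.0148, 0.3412]
orientation: [-0.002, 0.148, 0.989, -0.001]
wrist_force: [-4.4, -3.7, -1.1]
finger_gap: 0.0164
t 10.35 grasp stand: [-0.085   0.0117  0.1862] shift mm [-0.3  0.   1.2] yaw err about tool z deg -0.03 tilt [-0.0038 -0.0016 -1.    ]
F stand [4.84, -3.09, -1.09] gap 16.4 q [-0.121  0.277 -0.161  1.136 -0.002  0.177]
```

```bash
python3 -m crank '[[-1,0,0,0,0,0,0.1],[-1,0,0,0,0,0,0.1],[0,0,0,0,0,0,0.1],[0,0,0,0,0,0,0.1],[1,0,0,0,0,0,0.1],[1,0,0,0,0,0,0.5],[0,0,0,0,0,0,0.5],[0,0,-10,0,0,0,0.5]]'; python3 -c "
from h import *
to(stand=(-.085,.012,.185))"
```

```text
clock: 11.35
tcp_pos: [0.5421, 0.0155, 0.3518]
orientation: [-0.0, 0.148, 0.989, 0.0]
wrist_force: [-0.8, -0.5, -0.7]
finger_gap: 0.0429
t 11.35 grasp stand: [-0.0865  0.0131  0.1968] shift mm [ 1.1 -1.5 11.8] yaw err about tool z deg 0.03 tilt [-3.e-04  4.e-04 -1.e+00]
F stand [0.68, -0.65, -0.71] gap 42.9 q [-0.12   0.272 -0.142  1.158  0.     0.177]
```

```bash
python3 -m crank '[[0,0,-20,0,0,0,0.5],[0,0,-20,0,0,0,0.5],[4,30,0,0,0,0,0.5],[4,30,0,0,0,0,0.5],[4,28,0,0,0,0,0.5],[0,0,0,0,0,0,0.5],[0,0,0,0,0,0,0.5],[0,0,0,0,0,0,0.5]]'; python3 -c "
from h import *
to(stand=(-.175,.0,.1355))
from workcell import *
for n,(a,b,c,d) in (('scene',(130,280,230,430)),):
    im=read_camera(n);cv2.imwrite('pics/%s4.png'%n,cv2.resize(im[a:b,c:d],None,fx=4,fy=4,interpolation=2))"
```

```text
clock: 12.35
tcp_pos: [0.5563, 0.1023, 0.392]
orientation: [0.0, 0.148, 0.989, -0.0]
wrist_force: [-0.4, -0.0, -0.1]
finger_gap: 0.0429
t 12.35 grasp stand: [-0.1736  0.0014  0.237 ] shift mm [  1.4   1.4 101.5] yaw err about tool z deg -0.03 tilt [ 3.e-04 -1.e-04 -1.e+00]
F stand [0.12, -0.39, -0.09] gap 42.9 q [ 0.04   0.298 -0.006  1.267 -0.     0.337]
```

View pics/scene4.png

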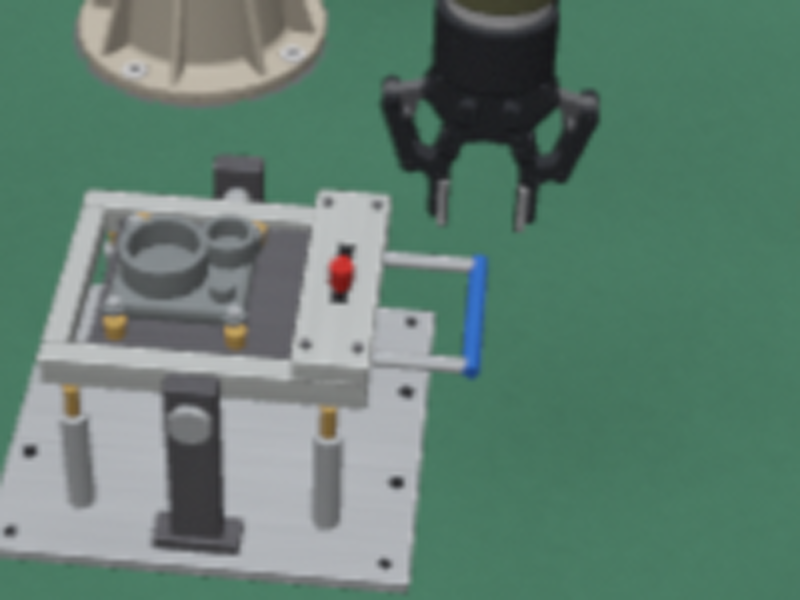

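The knob moved from (343,262) to (341,274) in the crop, about 12 mm towards +y. The carrier is still home. I'll descend onto the bar and grip.

```bash
python3 -m crank '[[1,1,20,0,0,0,0.5],[0,0,25,0,0,0,0.5],[0,0,25,0,0,0,0.5],[0,0,20,0,0,0,0.5],[0,0,11,0,0,0,0.5],[0,0,0,0,0,0,0],[0,0,0,0,0,0,0],[0,0,0,0,0,0,0]]' 50; python3 -c "
from h import *
to(stand=(-.175,0,.135))"
```

```text
clock: 13.4
tcp_pos: [0.5558, 0.1042, 0.2915]
orientation: [0.001, 0.148, 0.989, -0.0]
wrist_force: [0.0, -1.8, 0.4]
finger_gap: 0.0101
t 13.4 grasp stand: [-0.1752  0.0005  0.1365] shift mm [ 0.5 -0.2  1.5] yaw err about tool z deg 0.01 tilt [ 1.2e-03 -3.0e-04 -1.0e+00]
F stand [1.73, 0.57, 0.41] gap 10.1 q [ 0.043  0.352 -0.183  1.034 -0.     0.34 ]
```

```bash
python3 -m crank '[[0,1,0,0,0,0,0],[0,1,0,0,0,0,0],[0,1,0,0,0,0,0],[0,1,0,0,0,0,0],[0,1,0,0,0,0,0],[0,0,0,0,0,0,0],[0,0,0,0,0,0,0],[0,0,0,0,0,0,0]]' 50; python3 -c "
from h import *
to(stand=(-.175,0,.135))"
```

```text
clock: 14.4
tcp_pos: [0.5574, 0.1093, 0.2914]
orientation: [0.001, 0.148, 0.989, 0.0]
wrist_force: [-0.3, -1.2, 5.8]
finger_gap: 0.0102
t 14.4 grasp stand: [-0.1806  0.0006  0.1364] shift mm [ 0.6 -5.6  1.4] yaw err about tool z deg 0.03 tilt [ 1.6e-03  2.0e-04 -1.0e+00]
F stand [1.23, 0.03, 5.84] gap 10.2 q [ 0.052  0.357 -0.177  1.036  0.     0.349]
```

The carrier slid 5.4 mm with hardly any force (1.2 N), where a holding latch would give about 18 N. This end does not hold, so I'll push home and use the other one.

```bash
python3 -m crank '[[0,-2,0,0,0,0,0],[0,-2,0,0,0,0,0],[0,-2,0,0,0,0,0],[0,-1,0,0,0,0,0],[0,-1,0,0,0,0,0],[0,-1,0,0,0,0,0],[0,0,0,0,0,0,0],[0,0,0,0,0,0,0]]' 40; python3 -c "
from h import *
to(stand=(-.175,0,.135))"
```

```text
clock: 15.4
tcp_pos: [0.5553, 0.1026, 0.2914]
orientation: [0.001, 0.147, 0.989, 0.003]
wrist_force: [2.9, 9.8, 3.5]
finger_gap: 0.0104
t 15.4 grasp stand: [-0.1747  0.0006  0.1364] shift mm [0.6 0.3 1.4] yaw err about tool z deg 0.15 tilt [ 0.0035  0.0065 -1.    ]
F stand [-10.21, -0.09, 3.51] gap 10.4 q [ 0.039  0.35  -0.187  1.03   0.006  0.333]
```

```bash
python3 -m crank '[[0,1.5,0,0,0,0,0],[0,1.5,0,0,0,0,0.5],[0,0,0,0,0,0,0.5],[0,0,0,0,0,0,0.5],[0,0,-10,0,0,0,0.5],[0,0,-30,0,0,0,0.5],[0,0,-30,0,0,0,0.5],[0,0,-30,0,0,0,0.5]]' 40; python3 -m crank '[[-4,-30,0,0,0,0,0.5],[-4,-30,0,0,0,0,0.5],[-4,-30,0,0,0,0,0.5],[0,0,0,0,0,0,0.5],[0,0,10,0,0,0,0.5],[0,0,10,0,0,0,0.5],[0,0,0,0,0,0,0.5],[0,0,0,0,0,0,0.5]]' 30; python3 -c "
from h import *
to(stand=(-.085,.0117,.1863))
from workcell import *
for n,(a,b,c,d) in (('scene',(130,280,230,430)),):
    im=read_camera(n);cv2.imwrite('pics/%s5.png'%n,cv2.resize(im[a:b,c:d],None,fx=4,fy=4,interpolation=2))"
```

```text
clock: 16.4
tcp_pos: [0.5552, 0.1032, 0.3924]
orientation: [0.0, 0.148, 0.989, 0.0]
wrist_force: [0.5, -0.1, 0.2]
finger_gap: 0.0426
clock: 17.4
tcp_pos: [0.5405, 0.0143, 0.3705]
orientation: [-0.0, 0.147, 0.989, 0.0]
wrist_force: [-0.4, 0.6, -0.1]
finger_gap: 0.0427
t 17.4 grasp stand: [-0.0848  0.0119  0.2155] shift mm [ 0.2  0.2 29.2] yaw err about tool z deg 0.08 tilt [-5.e-04  2.e-04 -1.e+00]
F stand [-0.5, -0.55, -0.13] gap 42.7 q [-0.122  0.259 -0.111  1.2    0.     0.174]
```

View pics/scene5.png

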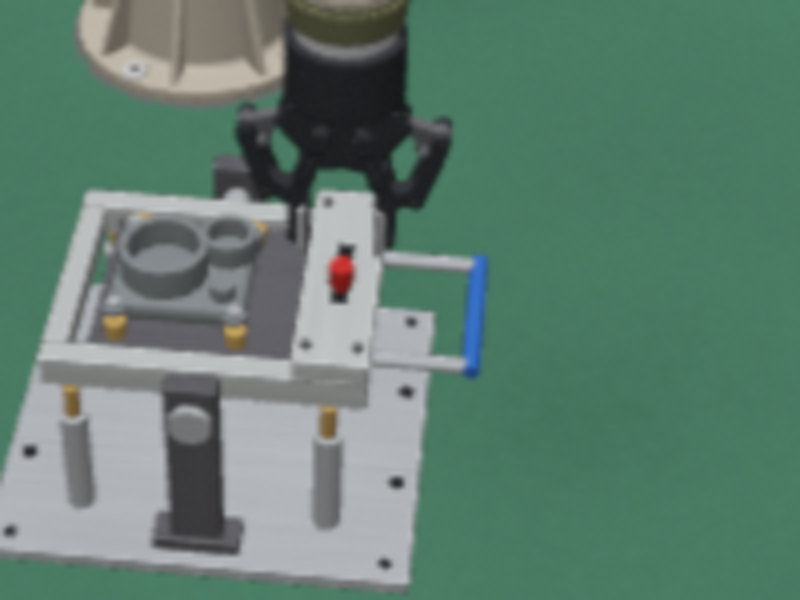

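The carrier is home again, with the handle at (478,315) in the crop. The knob is at its +y end (341,274), straddled by the fingers. I'll grip it and slide it 24 mm to the -y end.

```bash
python3 -m crank '[[0,0,10,0,0,0,0.5],[0,0,10,0,0,0,0.5],[0,0,9,0,0,0,0.5],[0,0,0,0,0,0,0.5],[0,0,0,0,0,0,0.1],[0,0,0,0,0,0,0.1],[0,0,0,0,0,0,0.1],[0,0,0,0,0,0,0.1]]' 30;python3 -c "
from h import *
to(stand=(-.085,-.0120,.1863))"
python3 -m crank '[[4,0,0,0,0,0,0.1],[4,0,0,0,0,0,0.1],[4,0,0,0,0,0,0.1],[4,0,0,0,0,0,0.1],[4,0,0,0,0,0,0.1],[3,0,0,0,0,0,0.1],[2,0,0,0,0,0,0.1],[0,0,0,0,0,0,0.1]]';python3 -c "
from h import *
to(stand=(-.085,-.0120,.1863))"
```

```text
clock: 18.45
tcp_pos: [0.5406, 0.014, 0.3421]
orientation: [0.0, 0.148, 0.989, 0.0]
wrist_force: [0.8, 3.0, 1.3]
finger_gap: 0.0164
t 18.45 grasp stand: [-0.0847  0.0123  0.1871] shift mm [24.3  0.3  0.8] yaw err about tool z deg 0.04 tilt [ 1.e-03  7.e-04 -1.e+00]
F stand [-3.08, -0.08, 1.27] gap 16.4 q [-1.230e-01  2.740e-01 -1.640e-01  1.133e+00  1.000e-03  1.730e-01]
clock: 19.45
tcp_pos: [0.5172, 0.0212, 0.3421]
orientation: [0.001, 0.148, 0.989, 0.0]
wrist_force: [5.2, 2.9, -0.5]
finger_gap: 0.0165
t 19.45 grasp stand: [-0.0847 -0.0119  0.1871] shift mm [0.1 0.3 0.8] yaw err about tool z deg 0.04 tilt [ 3.1e-03  2.0e-04 -1.0e+00]
F stand [-4.25, 4.13, -0.51] gap 16.5 q [-1.140e-01  2.290e-01 -2.220e-01  1.116e+00  1.000e-03  1.820e-01]
```

```bash
python3 -m crank '[[1,0,0,0,0,0,0.1],[1,0,0,0,0,0,0.1],[0,0,0,0,0,0,0.1],[0,0,0,0,0,0,0.1],[0,0,0,0,0,0,0.1],[0,0,0,0,0,0,0.1],[0,0,0,0,0,0,0.1],[0,0,0,0,0,0,0.1]]';python3 -c "
from h import *
to(stand=(-.085,-.0120,.1863))"
python3 -m crank '[[-2,0,0,0,0,0,0.1],[-1,0,0,0,0,0,0.5],[0,0,0,0,0,0,0.5],[0,0,0,0,0,0,0.5],[0,0,-10,0,0,0,0.5],[0,0,-20,0,0,0,0.5],[0,0,-20,0,0,0,0.5],[0,0,0,0,0,0,0.5]]'
python3 -m crank '[[-4,30,0,0,0,0,0.5],[-4,30,0,0,0,0,0.5],[-2,30,0,0,0,0,0.5],[0,0,0,0,0,0,0.5],[0,0,20,0,0,0,0.5],[0,0,0,0,0,0,0.5],[0,0,0,0,0,0,0.5],[0,0,0,0,0,0,0.5]]';python3 -c "
from h import *
to(stand=(-.175,.0,.1355))
from workcell import *
for n,(a,b,c,d) in (('scene',(130,280,230,430)),):
    im=read_camera(n);cv2.imwrite('pics/%s6.png'%n,cv2.resize(im[a:b,c:d],None,fx=4,fy=4,interpolation=2))"
```

```text
clock: 20.45
tcp_pos: [0.5165, 0.0214, 0.3422]
orientation: [0.003, 0.148, 0.989, 0.0]
wrist_force: [9.7, 1.8, -3.7]
finger_gap: 0.0166
t 20.45 grasp stand: [-0.0847 -0.0121  0.1872] shift mm [-0.1  0.3  0.9] yaw err about tool z deg 0.01 tilt [ 6.e-03 -7.e-04 -1.e+00]
F stand [-4.58, 8.75, -3.74] gap 16.6 q [-0.114  0.227 -0.226  1.113  0.     0.183]
clock: 21.45
tcp_pos: [0.518, 0.0207, 0.3937]
orientation: [0.002, 0.148, 0.989, 0.0]
wrist_force: [0.6, 0.9, -0.1]
finger_gap: 0.0426
clock: 22.45
tcp_pos: [0.5535, 0.1036, 0.3725]
orientation: [0.001, 0.148, 0.989, 0.0]
wrist_force: [-0.3, 0.2, -0.4]
finger_gap: 0.0428
t 22.45 grasp stand: [-0.174  -0.0015  0.2175] shift mm [-1.4  0.9 82. ] yaw err about tool z deg -0.01 tilt [ 1.2e-03  1.0e-04 -1.0e+00]
F stand [-0.11, -0.35, -0.41] gap 42.8 q [ 0.042  0.3   -0.051  1.218  0.     0.339]
```

View pics/scene6.png

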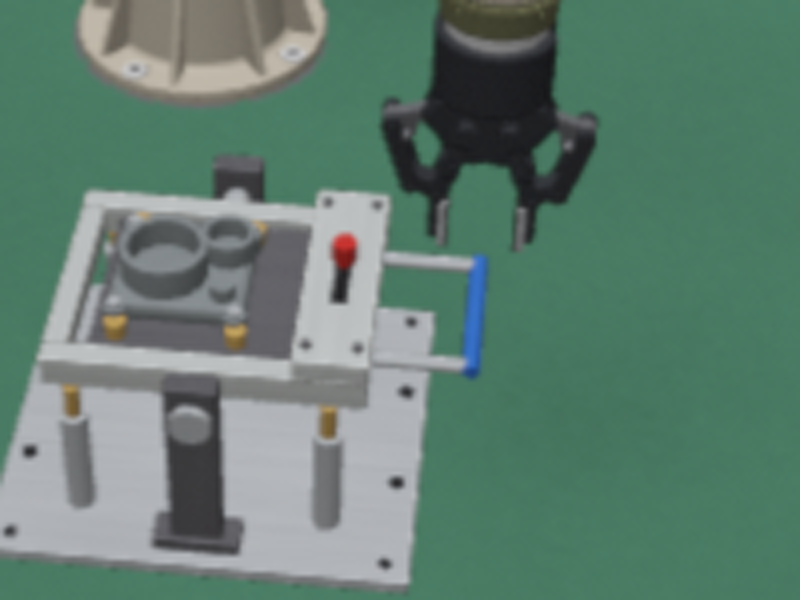

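The knob is at the -y end (344,250 in the crop) and the handle is still home. I'll grip the handle and tug.

```bash
python3 -m crank '[[-1,1,20,0,0,0,0.5],[0,0,25,0,0,0,0.5],[0,0,25,0,0,0,0.5],[0,0,12,0,0,0,0.5],[0,0,0,0,0,0,0],[0,0,0,0,0,0,0],[0,0,0,0,0,0,0],[0,0,0,0,0,0,0]]' 50; python3 -c "
from h import *
to(stand=(-.175,0,.135))"
python3 -m crank '[[0,1,0,0,0,0,0],[0,1,0,0,0,0,0],[0,1,0,0,0,0,0],[0,1,0,0,0,0,0],[0,0,0,0,0,0,0],[0,0,0,0,0,0,0],[0,0,0,0,0,0,0],[0,0,0,0,0,0,0]]' 50; python3 -c "
from h import *
to(stand=(-.175,0,.135))"
```

```text
clock: 23.5
tcp_pos: [0.5549, 0.1046, 0.2907]
orientation: [0.001, 0.148, 0.989, 0.0]
wrist_force: [-0.9, -0.6, 2.5]
finger_gap: 0.0103
t 23.5 grasp stand: [-0.1754 -0.0004  0.1357] shift mm [-0.4 -0.4  0.7] yaw err about tool z deg 0.02 tilt [ 0.0016  0.     -1.    ]
F stand [0.84, -0.68, 2.46] gap 10.3 q [ 0.044  0.351 -0.187  1.031 -0.     0.341]
clock: 24.5
tcp_pos: [0.5558, 0.1073, 0.2906]
orientation: [0.001, 0.148, 0.989, -0.002]
wrist_force: [-2.7, -6.7, 6.6]
finger_gap: 0.0101
t 24.5 grasp stand: [-0.1778 -0.0004  0.1356] shift mm [-0.4 -2.8  0.6] yaw err about tool z deg -0.04 tilt [ 5.0e-04 -3.3e-03 -1.0e+00]
F stand [7.23, -0.61, 6.55] gap 10.1 q [ 0.05   0.354 -0.182  1.034 -0.003  0.347]
```

The latch is holding so far: 7.2 N at 2.4 mm. I'll go up to about 12 N and hold there.

```bash
python3 -m crank '[[0,1,0,0,0,0,0],[0,1,0,0,0,0,0],[0,0.5,0,0,0,0,0],[0,0,0,0,0,0,0],[0,0,0,0,0,0,0],[0,0,0,0,0,0,0],[0,0,0,0,0,0,0],[0,0,0,0,0,0,0]]' 50; python3 -c "
from h import *
to(stand=(-.175,0,.135))"
```

```text
clock: 25.5
tcp_pos: [0.5562, 0.1088, 0.2906]
orientation: [0.0, 0.149, 0.989, -0.003]
wrist_force: [-4.6, -10.8, 8.2]
finger_gap: 0.0103
t 25.5 grasp stand: [-0.1789 -0.0004  0.1356] shift mm [-0.4 -3.9  0.6] yaw err about tool z deg -0.1 tilt [-3.e-04 -6.e-03 -1.e+00]
F stand [11.7, -1.25, 8.21] gap 10.3 q [ 0.053  0.356 -0.18   1.036 -0.006  0.352]
```

```bash
python3 -m crank '[[0,0,0,0,0,0,0],[0,0,0,0,0,0,0],[0,-2,0,0,0,0,0],[0,-2,0,0,0,0,0],[0,-2,0,0,0,0,0],[0,-2,0,0,0,0,0],[0,0,0,0,0,0,0],[0,0,0,0,0,0,0]]' 50; python3 -c "
from h import *
to(stand=(-.175,0,.135))"
```

```text
clock: 26.5
tcp_pos: [0.5547, 0.1037, 0.2906]
orientation: [0.001, 0.147, 0.989, 0.001]
wrist_force: [-0.3, 2.1, 5.2]
finger_gap: 0.0104
t 26.5 grasp stand: [-0.1748 -0.0004  0.1356] shift mm [-0.4  0.2  0.6] yaw err about tool z deg 0.06 tilt [ 0.0022  0.0017 -1.    ]
F stand [-1.92, -0.89, 5.18] gap 10.4 q [ 0.042  0.35  -0.188  1.03   0.002  0.338]
```

```bash
python3 -c "
import numpy as np
k=np.arange(33);t=np.pi*k/32
y=np.round(350*np.cos(t))/2; z=np.round(-350*np.sin(t))/2
d=np.c_[np.diff(y),np.diff(z)]
for i in range(4): print(d[8*i:8*i+8].tolist(), d[8*i:8*i+8].sum(0))
"
```

```text
[[-1.0, -17.0], [-2.5, -17.0], [-4.0, -17.0], [-6.0, -16.0], [-7.0, -15.5], [-9.0, -14.5], [-10.0, -14.0], [-12.0, -12.5]] [ -51.5 -123.5]
[[-12.5, -12.0], [-14.0, -10.0], [-14.5, -9.0], [-15.5, -7.0], [-16.0, -6.0], [-17.0, -4.0], [-17.0, -2.5], [-17.0, -1.0]] [-123.5  -51.5]
[[-17.0, 1.0], [-17.0, 2.5], [-17.0, 4.0], [-16.0, 6.0], [-15.5, 7.0], [-14.5, 9.0], [-14.0, 10.0], [-12.5, 12.0]] [-123.5   51.5]
[[-12.0, 12.5], [-10.0, 14.0], [-9.0, 14.5], [-7.0, 15.5], [-6.0, 16.0], [-4.0, 17.0], [-2.5, 17.0], [-1.0, 17.0]] [-51.5 123.5]
```

```bash
python3 -m crank '[[0,0.5,0,0,0,0,0],[-1,0,0,0,0,0,0],[1,-1,-17,0,0,0,0],[0,-2.5,-17,0,0,0,0],[0,-4,-17,0,0,0,0],[0,0,0,0,0,0,0],[0,0,0,0,0,0,0],[0,0,0,0,0,0,0]]' 40; python3 -c "
from h import *
to(stand=(-.175*np.cos(np.pi*3/32),0,.135+.175*np.sin(np.pi*3/32)))"
```

```text
clock: 27.5
tcp_pos: [0.5527, 0.0972, 0.3406]
orientation: [0.001, 0.147, 0.989, 0.001]
wrist_force: [2.4, 5.8, 1.4]
finger_gap: 0.0103
t 27.5 grasp stand: [-0.168  -0.0004  0.1856] shift mm [-0.4 -0.5 -0.2] yaw err about tool z deg 0.06 tilt [ 0.0018  0.0019 -1.    ]
F stand [-6.24, 0.59, 1.43] gap 10.3 q [ 0.031  0.312 -0.115  1.142  0.002  0.326]
```

```bash
python3 -m crank '[[0,-5,-16,0,0,0,0],[0,-7,-15.5,0,0,0,0],[0,-9,-14.5,0,0,0,0],[0,-10,-14,0,0,0,0],[0,-12,-12.5,0,0,0,0],[0,0,0,0,0,0,0],[0,0,0,0,0,0,0],[0,0,0,0,0,0,0]]' 40; python3 -c "
from h import *
to(stand=(-.175*np.cos(np.pi*8/32),0,.135+.175*np.sin(np.pi*8/32)))
from workcell import *
for n,(a,b,c,d) in (('scene',(100,250,230,430)),):
    im=read_camera(n);cv2.imwrite('pics/%s7.png'%n,cv2.resize(im[a:b,c:d],None,fx=4,fy=4,interpolation=2))"
```

```text
clock: 28.5
tcp_pos: [0.5401, 0.0572, 0.4151]
orientation: [0.002, 0.147, 0.989, 0.003]
wrist_force: [0.8, 11.0, 12.2]
finger_gap: 0.0101
t 28.5 grasp stand: [-0.1267 -0.0005  0.2601] shift mm [-0.5 -2.9  1.3] yaw err about tool z deg 0.14 tilt [ 0.0049  0.0054 -1.    ]
F stand [-10.74, -2.46, 12.23] gap 10.1 q [-0.044  0.246 -0.02   1.301  0.006  0.251]
```

View pics/scene7.png

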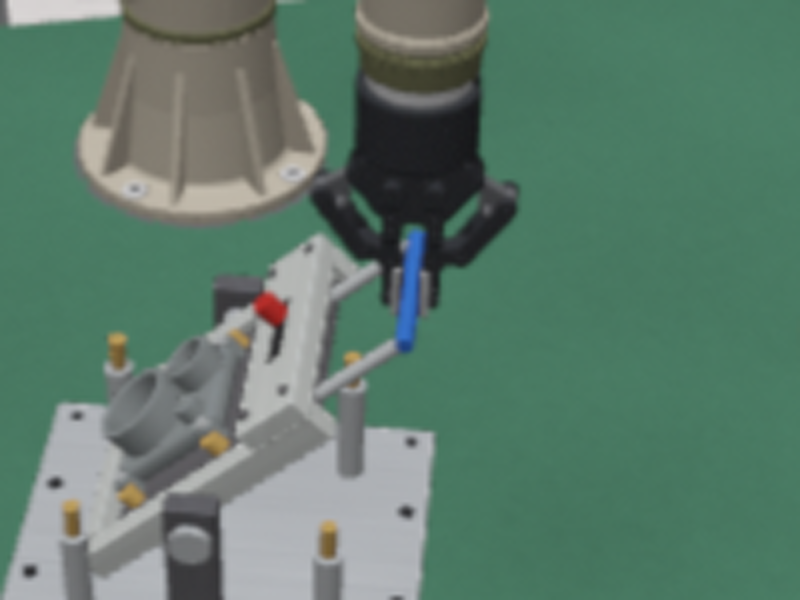

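```bash
python3 -c "
from h import *
p=np.load('p.npy')
g=(-.1267,0,.2601)
print('at grasp',proj('scene',W(p,g)))
for th in (41,42,43,44,45,46):
  for r in (.175,.178):
    t=np.radians(th);print(th,r,proj('scene',W(p,[(-r*np.cos(t),y,.135+r*np.sin(t)) for y in(-.056,.056)])).round(1).tolist())
im=cv2.imread('pics/scene7.png')
b,g,r=[im[:,:,i].astype(int) for i in range(3)]
m=(b>140)&(r<110)&(b-r>80);ys,xs=np.nonzero(m);print('blue mean',(xs.mean()-1.5)/4+230,(ys.mean()-1.5)/4+100,m.sum())
im=cv2.imread('pics/scene6.png')
b,g,r=[im[:,:,i].astype(int) for i in range(3)]
m=(b>140)&(r<110)&(b-r>80);ys,xs=np.nonzero(m);print('blue mean home',(xs.mean()-1.5)/4+230,(ys.mean()-1.5)/4+130,m.sum(), proj('scene',W(p,(-.175,0,.135))))
"
```

```text
at grasp [[331.69539664 170.37619764]]
41 0.175 [[335.1, 160.4], [332.1, 187.9]]
41 0.178 [[336.0, 159.8], [333.0, 187.4]]
42 0.175 [[334.4, 159.6], [331.3, 187.1]]
42 0.178 [[335.2, 159.1], [332.2, 186.6]]
43 0.175 [[333.6, 158.9], [330.5, 186.4]]
43 0.178 [[334.5, 158.3], [331.4, 185.8]]
44 0.175 [[332.9, 158.1], [329.7, 185.6]]
44 0.178 [[333.7, 157.6], [330.6, 185.0]]
45 0.175 [[332.1, 157.4], [328.8, 184.9]]
45 0.178 [[332.9, 156.8], [329.7, 184.3]]
46 0.175 [[331.3, 156.7], [328.0, 184.1]]
46 0.178 [[332.1, 156.1], [328.9, 183.5]]
blue mean 332.0243656286044 171.93079584775086 1734
blue mean home 348.27054700384826 207.80050852116545 1819 [[347.76297853 208.10469434]]
```

The bar has rolled about 4 mm towards the fingertips: the measured radius is 178 mm and there is 16 N of inward push. The frame friction holds the angle, so I'll regrasp deeper here.

```bash
python3 -m crank '[[0,1.5,0,0,0,0,0.3],[0,1.5,0,0,0,0,0.3],[0,0,0,0,0,0,0.3],[0,0,3,0,0,0,0.3],[0,0,3,0,0,0,0.3],[0,0,0,0,0,0,0.3],[0,0,0,0,0,0,0.3],[0,0,0,0,0,0,0.3]]' 40; python3 -c "
from h import *
to(stand=(-.1267,0,.2527))
from workcell import *
im=read_camera('scene');cv2.imwrite('pics/s8.png',cv2.resize(im[100:250,230:430],None,fx=4,fy=4,interpolation=2))
im=cv2.imread('pics/s8.png')
b,g,r=[im[:,:,i].astype(int) for i in range(3)]
m=(b>140)&(r<110)&(b-r>80);ys,xs=np.nonzero(m);print('blue mean',(xs.mean()-1.5)/4+230,(ys.mean()-1.5)/4+100,m.sum())
"
```

```text
clock: 29.55
tcp_pos: [0.5405, 0.0582, 0.4073]
orientation: [0.0, 0.148, 0.989, 0.0]
wrist_force: [0.9, 0.4, 0.7]
finger_gap: 0.0255
t 29.55 grasp stand: [-0.1268 -0.0008  0.2523] shift mm [-0.8 -0.1 -0.4] yaw err about tool z deg 0.03 tilt [ 3.e-04  0.e+00 -1.e+00]
F stand [-0.6, 0.74, 0.75] gap 25.5 q [-0.04   0.251 -0.032  1.288  0.     0.256]
blue mean 332.1460242587601 172.06839622641508 1855
```

View pics/s8.png

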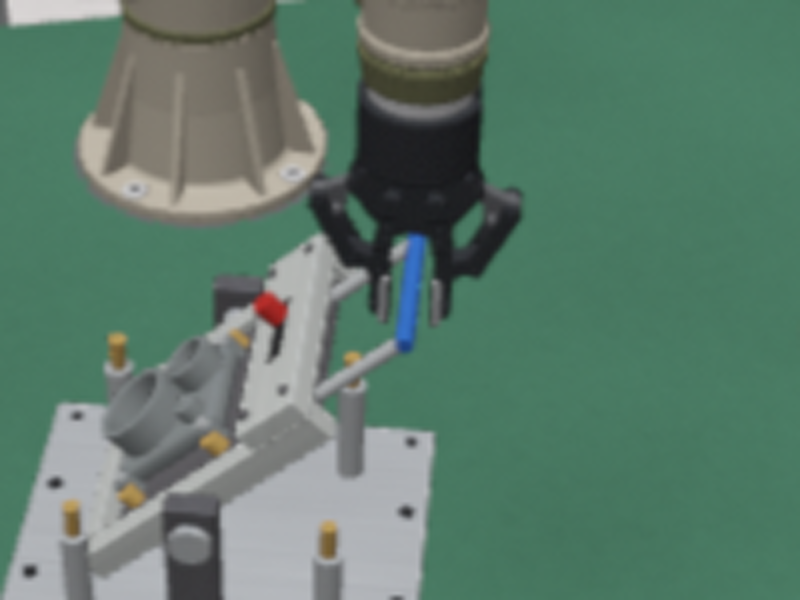

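The frame held its angle when released, and the bar sits between the open pads at (410,290) in the crop. I'll close and carry on to 90°.

```bash
python3 -m crank '[[0,0,0,0,0,0,0],[0,0,0,0,0,0,0],[0,-17.5,-16.5,0,0,0,0],[0,-19.5,-14.5,0,0,0,0],[0,-21,-11,0,0,0,0],[0,-22,-8.5,0,0,0,0],[0,-23.5,-5.5,0,0,0,0],[0,-23.5,-2,0,0,0,0]]' 40; python3 -c "
from h import *
to(stand=(0,0,.310))
from workcell import *
im=read_camera('scene');cv2.imwrite('pics/s9.png',cv2.resize(im[70:220,200:400],None,fx=4,fy=4,interpolation=2))"
```

```text
clock: 30.6
tcp_pos: [0.5028, -0.0636, 0.4664]
orientation: [0.001, 0.147, 0.989, 0.001]
wrist_force: [3.1, 3.4, -5.4]
finger_gap: 0.0101
t 30.6 grasp stand: [ 3.000e-04 -1.100e-03  3.114e-01] shift mm [-1.1  0.3  1.4] yaw err about tool z deg 0.06 tilt [ 0.0016  0.0022 -1.    ]
F stand [-4.12, 1.98, -5.42] gap 10.1 q [-0.285  0.169  0.008  1.409  0.003  0.011]
```

View pics/s9.png

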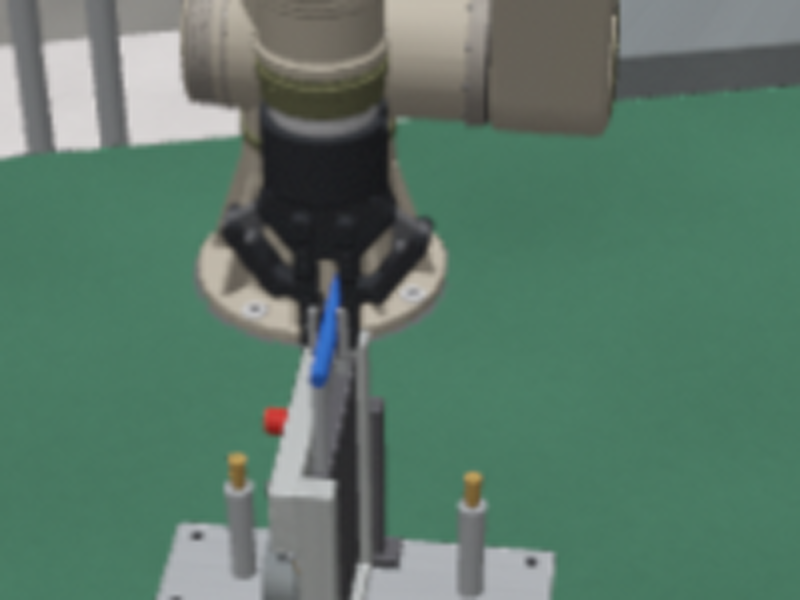

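At 90° the frame is upright, the bar is at (325,330) in the crop between the pads, and forces are low. I'll regrasp slightly deeper and continue.

```bash
python3 -m crank '[[0,0,0,0,0,0,0.3],[0,0,0,0,0,0,0.3],[0,0,0,0,0,0,0.3],[0,0,3,0,0,0,0.3],[0,0,3,0,0,0,0.3],[0,0,0,0,0,0,0.3],[0,0,0,0,0,0,0.3],[0,0,0,0,0,0,0.3]]' 40; python3 -c "
from h import *
to(stand=(0,0,.307))"
```

```text
clock: 31.65
tcp_pos: [0.5033, -0.0633, 0.4593]
orientation: [0.0, 0.148, 0.989, 0.0]
wrist_force: [-0.3, -0.1, -0.1]
finger_gap: 0.0261
t 31.65 grasp stand: [ 2.000e-04 -8.000e-04  3.043e-01] shift mm [-0.8  0.2 -2.7] yaw err about tool z deg 0.02 tilt [ 2.e-04  1.e-04 -1.e+00]
F stand [0.21, -0.23, -0.06] gap 26.1 q [-0.283  0.171 -0.007  1.393  0.     0.013]
```

```bash
python3 -m crank '[[0,0,-2,0,0,0,0],[0,0,0,0,0,0,0],[0,-23,1,0,0,0,0],[0,-22.5,4,0,0,0,0],[0,-21.5,6.5,0,0,0,0],[0,-20.5,9.5,0,0,0,0],[0,-19,12,0,0,0,0],[0,-17,14.5,0,0,0,0]]' 40; python3 -c "
from h import *
to(stand=(.1237,0,.2587))
from workcell import *
im=read_camera('scene');cv2.imwrite('pics/s10.png',cv2.resize(im[90:240,170:370],None,fx=4,fy=4,interpolation=2))"
```

```text
clock: 32.65
tcp_pos: [0.4669, -0.1814, 0.4135]
orientation: [0.0, 0.147, 0.989, 0.001]
wrist_force: [-0.2, 2.3, -1.0]
finger_gap: 0.0105
t 32.65 grasp stand: [ 0.1235 -0.0011  0.2585] shift mm [-1.1 -0.2 -0.2] yaw err about tool z deg 0.05 tilt [ 8.0e-04  1.9e-03 -1.0e+00]
F stand [-2.15, -0.87, -0.96] gap 10.5 q [-0.531  0.167 -0.123  1.281  0.002 -0.235]
```

View pics/s10.png

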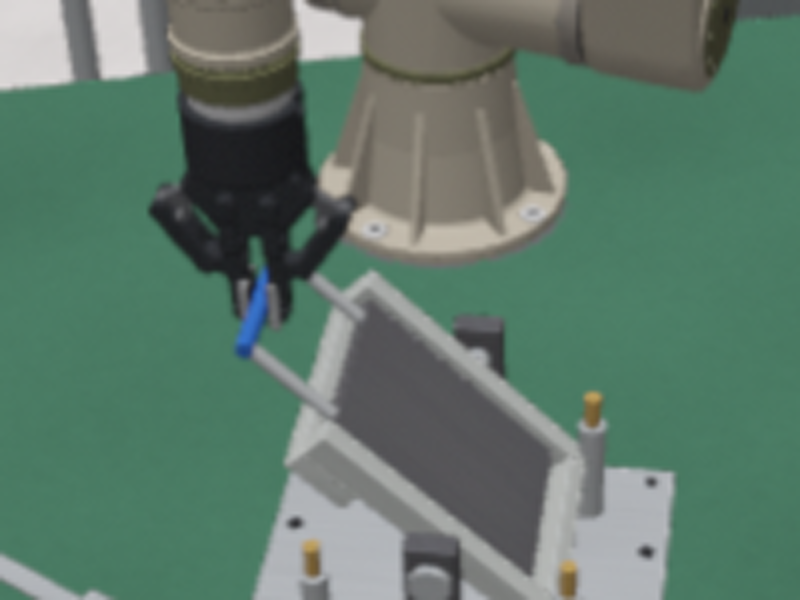

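```bash
python3 -m crank '[[0,-12,12,0,0,0,0],[0,-10,13.5,0,0,0,0],[0,-9,14,0,0,0,0],[0,-7,15,0,0,0,0],[0,-6,15.5,0,0,0,0],[0,-4,16.5,0,0,0,0],[0,-2.5,16.5,0,0,0,0],[0,-1,14,0,0,0,0]]' 40; python3 -c "
from h import *
to(stand=(.175,0,.135))
from workcell import *
im=read_camera('scene');cv2.imwrite('pics/s11.png',cv2.resize(im[120:270,170:370],None,fx=4,fy=4,interpolation=2))"
```

```text
clock: 33.7
tcp_pos: [0.452, -0.2308, 0.2955]
orientation: [-0.0, 0.148, 0.989, 0.0]
wrist_force: [-2.2, 4.7, 2.8]
finger_gap: 0.0103
t 33.7 grasp stand: [ 0.1754 -0.001   0.1405] shift mm [-1.   0.4  5.5] yaw err about tool z deg 0.01 tilt [-5.e-04  2.e-04 -1.e+00]
F stand [-3.82, -3.47, 2.85] gap 10.3 q [-0.63   0.246 -0.322  1.004 -0.    -0.334]
```

View pics/s11.png

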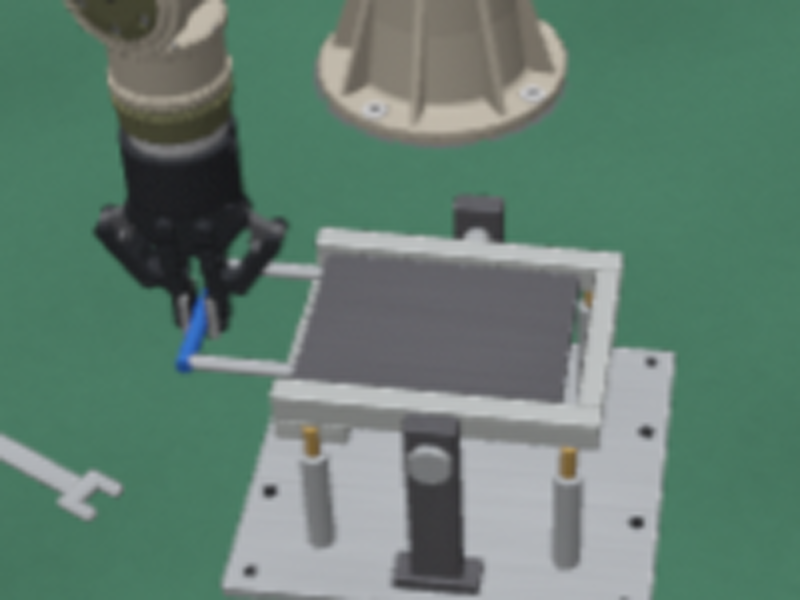

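The frame looks almost level upside down. I'll press down to the stop, then push the carrier inwards to home.

```bash
python3 -m crank '[[0,0,2,0,0,0,0],[0,0,2,0,0,0,0],[0,0,2,0,0,0,0],[0,1,0,0,0,0,0],[0,1,0,0,0,0,0],[0,1,0,0,0,0,0],[0,0,0,0,0,0,0],[0,0,0,0,0,0,0]]' 40; python3 -c "
from h import *
to(stand=(.175,0,.135))
from workcell import *
"
```

```text
clock: 34.75
tcp_pos: [0.4524, -0.2293, 0.2927]
orientation: [-0.0, 0.149, 0.989, -0.003]
wrist_force: [-10.7, -3.6, 11.0]
finger_gap: 0.0106
t 34.75 grasp stand: [ 0.175  -0.0009  0.1377] shift mm [-0.9  0.   2.7] yaw err about tool z deg -0.07 tilt [-0.0016 -0.0067 -1.    ]
F stand [6.55, -9.17, 10.97] gap 10.6 q [-0.626  0.246 -0.329  0.993 -0.006 -0.328]
```

The stop is reached: 11 N up with the motion ending, and the handle at 0.175 under a 6.5 N inward push. I'll release and retreat upwards.

```bash
python3 -m crank '[[0,-1,-1,0,0,0,0.2],[0,-1,-1,0,0,0,0.4],[0,0,0,0,0,0,0.4],[0,0,0,0,0,0,0.4],[0,0,-10,0,0,0,0.4],[0,0,-30,0,0,0,0.4],[0,0,-40,0,0,0,0.4],[0,0,-40,0,0,0,0.4]]' 20; python3 -m crank '[[0,0,-10,0,0,0,0.4],[30,0,0,0,0,0,0.4],[40,0,0,0,0,0,0.4],[40,0,0,0,0,0,0.4],[30,0,0,0,0,0,0.4],[0,0,0,0,0,0,0.4],[0,0,0,0,0,0,0.4],[0,0,0,0,0,0,0.4]]'; python3 -c "
from h import *
to(stand=(.175,0,.135))
from workcell import *
im=read_camera('scene');cv2.imwrite('pics/s12.png',im);cv2.imwrite('pics/s12z.png',cv2.resize(im[120:270,170:370],None,fx=4,fy=4,interpolation=2))
im=read_camera('top');cv2.imwrite('pics/t12.png',im)
"
```

```text
clock: 35.75
tcp_pos: [0.4524, -0.2295, 0.4145]
orientation: [0.0, 0.148, 0.989, -0.0]
wrist_force: [0.6, -0.2, 0.6]
finger_gap: 0.0345
clock: 36.75
tcp_pos: [0.3193, -0.1891, 0.4225]
orientation: [0.0, 0.148, 0.989, 0.0]
wrist_force: [0.2, -0.5, 1.0]
finger_gap: 0.0342
t 36.75 grasp stand: [ 0.1744 -0.14    0.2675] shift mm [-140.    -0.7  132.6] yaw err about tool z deg 0.05 tilt [ 1.e-04  1.e-04 -1.e+00]
F stand [0.39, 0.29, 1.01] gap 34.2 q [-0.752 -0.09  -0.37   1.291  0.    -0.456]
```

View pics/s12z.png

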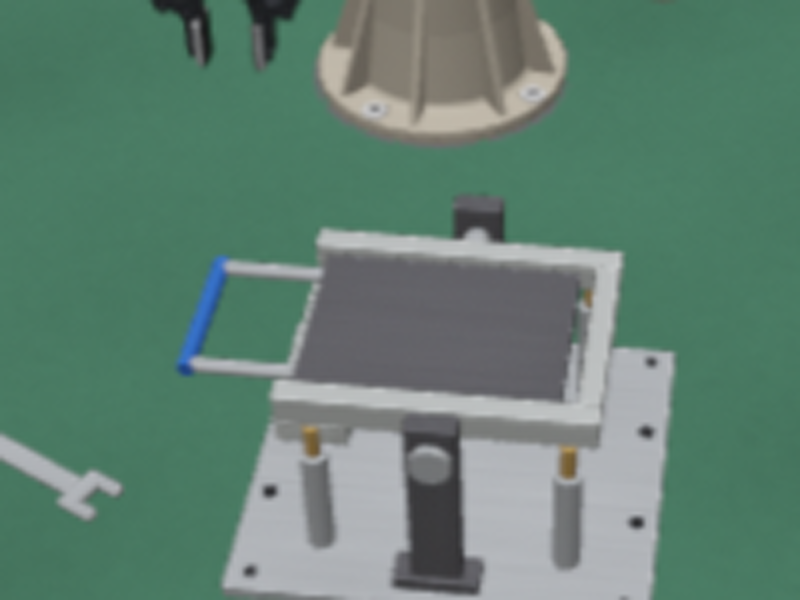

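View pics/t12.png

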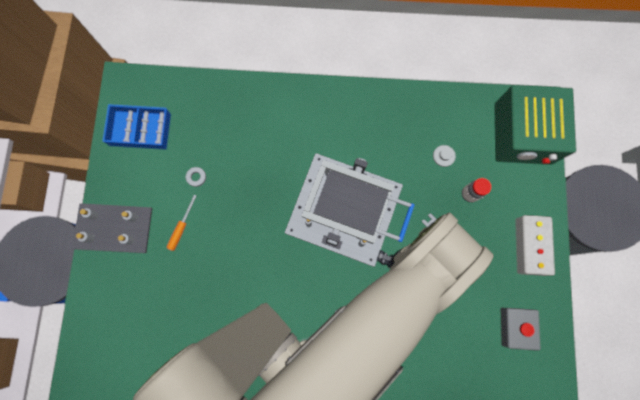

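Released. The frame lies level, upside down, on the far side, and the tools look undisturbed. Before handing in, I'll check the handle position numerically against home and the far stop.

```bash
python3 -c "
from h import *
p=np.load('p.npy')
for n,f in (('scene','pics/s12.png'),('top','pics/t12.png')):
    im=cv2.imread(f);b,g,r=[im[:,:,i].astype(int) for i in range(3)]
    m=(b>120)&(r<110)&(b-r>70)
    q=proj(n,W(p,(.175,0,.135)))[0];yy,xx=np.mgrid[:400,:640];m&=(np.hypot(xx-q[0],yy-q[1])<30)
    print(n,'obs',xx[m].mean().round(2),yy[m].mean().round(2),m.sum(),'home@pi',q.round(2),'10mm out',proj(n,W(p,(.185,0,.135)))[0].round(2),'3.0rad',proj(n,W(p,(.1733,0,.1597)))[0].round(2))
for f in ('0','12'):
    a=cv2.imread('pics/scene0.png');
a=cv2.imread('pics/scene0.png').astype(int);c=cv2.imread('pics/s12.png').astype(int)
for k,(x,y,w,h) in dict(wrench=(148,215,55,38),driver=(425,172,22,50),bearing=(434,220,28,24),jar=(125,238,35,46),flange=(160,290,34,28)).items():
    print(k,np.abs(a-c)[y:y+h,x:x+w].mean().round(2))
"
```

```text
scene obs 220.21 198.07 123 home@pi [219.84 198.13] 10mm out [216.26 197.85] 3.0rad [219.5  191.35]
top obs 406.02 222.17 204 home@pi [405.66 221.19] 10mm out [409.08 222.43] 3.0rad [406.84 219.69]
wrench 1.73
driver 1.72
bearing 1.91
jar 1.6
flange 1.94
```

```bash
python3 -c "
from workcell import *
print(hand_in())"
```

```text
the job is handed in; nothing more can be done
None
```

The job is handed in at about 37 s of the 72 s: the carrier is turned over to the far stop, home and let go. Handing in returned no verdict.

- **Latch:** I pushed the carrier home and slid the latch to its +y end first. That end did not hold: the carrier slid about 5 mm under roughly 1 N. I pushed it home again (10 N) and slid the latch 24 mm to its -y end. There it held a tug of 11.7 N for at least 0.5 s, with the carrier about 4 mm out. The carrier was then pushed home again.
- **Turn-over:** I swung the frame over to the far stop with the tool kept vertical. Part-way the bar rolled about 4 mm in the pads, which raised the inward push to 16 N. I regrasped at about 45° and again at 90°, and the frame held its angle when released.
- **Last checks:**
  - **Stop and home:** before release, pressing down gave 11 N with no further motion, and a 6.5 N inward push kept the handle at 175 mm. After release, the handle was within about 1 pixel of the predicted home, upside-down position in both cameras.
  - **Loose things:** all five bystanders look unchanged in the scene picture.
  - **Robot:** it is clear of everything.
- **Not seen directly:** the knob faces down after the turn, so I could not look at the latch's final position. It was at its end before the turn, and the gripper did not go near it afterwards.

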